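# Peel the top ring tray off the stack in the drawer and present it

### The job

Pull the bench cabinet's drawer fully out to its stop. The black ring tray inside clings to the white tray it is nested in: take it by the brass tab and peel it off corner first, raising the tabbed corner about 2 cm while the opposite corner still rests on the white tray, so that the white tray stays down in the drawer. Then carry the black tray over to the green mat and finish still holding it in the gripper, face up and roughly level, about 15 cm above the middle of the mat; never tip it steeply, leave the drawer open, and leave the steel block, jar, ring box and graver where they are.

Things in the scene. Friction and masses are not known exactly. Their poses are not given: they have to be found in the camera images.
- cab_drawer0 (a joint): Drawer of a dark-wood bench cabinet (260 deep, 250 wide, 95 mm high), light-wood front. Slides level out of the front, to the robot's side; m: 0 shut, 0.1816 fully out at its stop; starts 0 to 0.02 open. Friction about 1 N; stays where left. Inside 208 wide, 215 mm deep; floor 22 mm, side walls' tops 73 mm, front panel's top 83 mm above the bench.
- cab_drawer0_handle (a point): Middle of the drawer's handle: a level round brass bar, 11 mm thick and 120 mm long, 35 mm in front of the drawer's front, 57 mm above the bench (38 mm below the cabinet's top). Its x axis points into the cabinet (the drawer opens along -x), y along the bar, z up.
- ring_tray_tab (a point): Grip point of the black tray's brass tab, an upright plate 22 mm (tray x) by 10 mm (tray y) that stands 31 mm above the tray's face; the point is at its middle, 21 mm above the face. Grip the faces 10 mm apart, closing along y. Tray axes: x into the drawer, y left, z up; the tab is by the front left corner (-x, +y). The trays ride along with the drawer.
- ring_tray_center (a point): Centre of the black ring tray (110 x 110 x 13 mm, blue lining, padded rows with fixed rings up to 22 mm above its face; 0.12 kg), 2.5 mm below its face; the tab's grip point is at (-40, +38, +23.5) mm from here in tray axes. Its flange rests on the white tray's rim, its 8 mm deep plug sits inside with 3 mm play all round.
- ring_tray_tab_corner (a point): Underside of the black tray's flange at its tabbed corner: (-55, +55, -2.5) mm from the tray's centre.
- ring_tray_far_corner (a point): Underside of the black tray's flange at the corner diagonally opposite to the tab: (+55, -55, -2.5) mm from the tray's centre.
- ring_tray: The black ring tray; origin at the centre of its plug's underside, tray axes. Four sprung rubber nubs in the white tray squeeze its plug: the two back corners cling with roughly 1.4 N each, the two front ones weakly, and a corner lets go once raised about 4 mm; pulled up level, it drags the white tray up.
- under_tray: White tray beneath, 110 by 110 by 24 mm, loose on the drawer's floor, about 0.40 kg. Origin at the centre of its underside, axes as the black tray's. Nested, the black tray's flange underside is 24 mm above this origin.
- mat: Green square mat, 130 by 130 by 4 mm, fixed flat on the bench to one side of the cabinet; which side varies. Origin at the centre of its underside, z = 0.
- bench_block: Bystander: square steel block, 60 by 60 by 20 mm, loose on the bench on the side where the mat is not. Origin at the centre of its underside.
- jar: Bystander: amber jar, 44 mm across, 50 mm high. Origin at the centre of its underside.
- ring_box: Bystander: white ring box, 70 by 60 by 22 mm, with two rings that stand 15 mm above it. Origin at the centre of its underside.
- graver: Bystander: graver with wooden handle, 130 mm long, lying across the top of the cabinet; under 35 mm thick. Origin at the middle of its underside.
Mind the look-alikes: they are no part of the job. There is more than one size of the mat; the one meant has the size given above.

How it is judged:
On the way, in this order (a step that is already met when the one before it is completed fails the run):
1. the drawer is pulled out to its stop (value of joint cab_drawer0 above 0.17 m), for 0.2 s.
2. the black tray's tabbed corner is raised at least 12 mm off the white tray while its opposite corner is within 7 mm of its seat, the black tray slanting and the white one lying flat (z of ring_tray_tab_corner in the frame of under_tray above 0.036 m and z of ring_tray_far_corner in the frame of under_tray below 0.031 m and height (world z) of under_tray below 0.034 m and angle between ring_tray's own z axis and vertical above 0.06 rad and angle between under_tray's own z axis and vertical below 0.06 rad), for 0.1 s.
At the end, for the whole second after the job is handed in: The gripper holds the black tray still, within 25 deg of level, its centre 100 to 220 mm above the bench and within 50 mm of the middle of the mat, touching nothing else; drawer within 16 mm of its stop, white tray down on its floor, bystanders within 30 mm of where they were (horizontal distance between ring_tray_center and mat below 0.05 m and height (world z) of ring_tray_center between 0.1 and 0.22 m and angle between ring_tray's own z axis and vertical below 0.44 rad and contact force between the fingers and ring_tray above 0.5 N and contact force between ring_tray and mat below 0.05 N and contact force between ring_tray and under_tray below 0.05 N and contact force between ring_tray and bench_block below 0.05 N and linear speed of ring_tray below 0.03 m/s and value of joint cab_drawer0 above 0.165 m and height (world z) of under_tray between 0.016 and 0.028 m and distance of each of bench_block, jar, ring_box, graver from where it was at the start of the episode below 0.03 m); the arm keeps its last pose, push and grip.
It fails at once if the white tray is lifted more than 15 mm off the drawer's floor (height (world z) of under_tray above 0.037 m).
It fails at once if the black tray is tipped more than 46 degrees (angle between ring_tray's own z axis and vertical above 0.8 rad).
It fails at once if the steel block, jar, ring box or graver is moved more than 30 mm (distance of any of bench_block, jar, ring_box, graver from where it was at the start of the episode above 0.03 m).
It also fails if it takes over 61 s, if anything falls off the work surface, if the arm or the gripper's body presses on something with over 40 N, if the wrist force passes 120 N, or if a joint passes its speed limit or range.

### The arm

A 7-joint arm with a two-finger parallel gripper is mounted at the origin on the work surface. World frame = base frame: x ahead of the robot, y to its left, z up, the work surface at z = 0. Lengths are in m, angles in rad, forces in N, time in s.
With the tool pointing down it reaches from about 0.425 to 0.925 m from the base axis. Payload 6.8 kg.
Tool frame: the origin (TCP) lies on the centre line of the jaws, within the pads' length; the fingertips stand 19 mm ahead of it and the grasp point (between the pads) is the TCP; z points along the fingers, y is the line along which they close (so a half turn about z gives the same grasp; the last joint's range is limited). The gripper opens to 85 mm and grips with 20 to 120 N. Pads are 22 mm wide; open, the fingers measure 114 mm over their backs; the gripper's body (76 mm by 85 mm) begins 54 mm behind the grasp point. The pads swing forward as they close: fully open they stand 13 mm farther back than shut.
Start: joints at [-1.349, 0.477, 0.022, 1.555, -0.011, 1.109, -0.083], TCP at [0.219, 0.639, 0.25] pointing down, gripper open.
Joint ranges: [-2.96, 2.96], [-0.34, 2.1], [-1.41, 1.46], [0.24, 2.44], [-1.37, 4.51], [0.17, 1.92], [-2.96, 2.96]. Speed limits (rad/s): [2.39, 2.39, 3.14, 3.14, 3.14, 3.14, 3.14].

### API

Orientations are given as a rotation vector (axis times angle).
In Python, from bench import r gives the robot as it stands. The module is installed in compiled form; this text tells all that it offers.
- The arm moves only by the tool arm_command, never from a script. Its argument "rows" is a list of rows, each an object of numbers: "fingers": the opening, from -1 (shut) to 1 (fully open); "x", "y", "z": the shift along the tool's x, y, z in m; "ax", "ay", "az": the turn, a rotation vector about the tool's x, y, z in degrees. In form: [{"fingers": .., "x": .., "y": .., "z": .., "ax": .., "ay": .., "az": ..}, ...]. A call has 1 to 10 rows; each row shifts and turns the commanded pose from where the row before left it, along the tool's axes as they then stand; what a row does not reach is not made up. A row lasts 1/12 s, in which the tool goes at most 41.7 mm and 7.16 degrees, less where a joint would pass 70% of its speed; a pose out of reach is approached as far as the arm can. A call is refused whole if a number of a shift passes 0.0417 or a number of a turn 7.16, either way. A call with a gripper value outside its range is refused whole. The fingers move at their own pace and stop on an object; "grip_force" is the grip in N (left out, the last holds). Time passes only in rows, so rows that do not move let the fingers close. It gives the time, the measured TCP pose, the force, the opening and the grip force at its end, in the units of the state.
- r.get_obs(): the state, without advancing time (a new reading comes with each control period).
- r.grab_frame(name): name is "scene" or "top"; returns a dict with "frame" (480x640x3 uint8, red, green, blue), "depth" (480x640 float32, m along the optical axis (not along the pixel's ray), 0 where there is no reading), "K" (3x3 intrinsics, pixels), "distortion" ([k1, k2, p1, p2, k3] as OpenCV has them; the pictures are not rectified), "world_from_camera" (4x4, takes a point from camera to world coordinates). Camera axes: x right, y down, z forward; pixel columns grow to the right and rows downward; lengths in m; the calibration is good to about 2 mm. A picture is of the moment at which its call begins.
- r.hand_in(): hands the job in; it is judged then, once.
The state is a dict: "clock": time; "joints": joint angles; "qvel": joint speeds; "tau": joint torques, N m; "tcp_pos": TCP position; "orientation": TCP orientation; "contact_force": force on the tool from outside, world axes, zero at the start; "moment": the same for the moment, N m; "grip_width": finger opening in m; "gripper_force": force on a finger pad.
Only numpy, scipy, OpenCV 4.12 (cv2) and the standard library are available. Lean on these libraries where they do the work, as an engineer would, in place of code of your own. Each camera call takes 0.05 s, during which the arm holds its last target. There are 200 camera calls.

## Working session

There is one attempt and no reset: what is moved stays moved. The work goes in short steps, Python scripts to look and compute and a tool call to move; the robot and the scene stay as the last step left them, time stands still between calls to the robot, and variables do not carry over. Pictures are saved under pics/ and viewed, at most 10 in all, crops included, and the job is handed in when it is done.

Besides the shell and the picture viewer there is one more tool, called after "Emit:" as a command line: name --argument value ..., lists and objects as JSON in quotes. arm_command: Moves the arm, as the interface text tells. Its arguments: {"type":"object","properties":{"rows":{"type":"array"},"grip_force":{"type":"number"}},"required":["rows"]}

```bash
mkdir -p pics
cat > h.py <<'E'
import numpy as np, cv2
from bench import r
def grab(n):
    f=r.grab_frame(n); np.savez(n+'.npz',**{k:np.array(v) for k,v in f.items()}); return f
def load(n): return dict(np.load(n+'.npz'))
def px(f,u,v,z=None,d=None):
    """pixel to world; at plane height z if given, else by depth (3x3 median)"""
    p=cv2.undistortPoints(np.array([[[u,v]]],float),f['K'],f['distortion'])[0,0]
    T=f['world_from_camera']; ray=T[:3,:3]@np.array([p[0],p[1],1.]); o=T[:3,3]
    if z is not None: return o+ray*(z-o[2])/ray[2]
    w=f['depth'][int(v)-1:int(v)+2,int(u)-1:int(u)+2]; w=w[w>0]
    return o+ray*np.median(w)
E
python3 - <<'E'
from h import *
for n in('scene','top'):
    f=grab(n); cv2.imwrite(f'pics/{n}0.png',f['frame'][...,::-1]); print(f['world_from_camera'].round(3))
o=r.get_obs(); print({k:np.round(v,3) for k,v in o.items()})
E
```

```text
[[-0.539  0.454 -0.71   1.251]
 [ 0.842  0.276 -0.463  0.467]
 [-0.015 -0.847 -0.531  0.652]
 [ 0.     0.     0.     1.   ]]
[[ 0.002 -0.992  0.123  0.366]
 [-1.    -0.     0.019 -0.031]
 [-0.019 -0.123 -0.992  1.488]
 [ 0.     0.     0.     1.   ]]
{'clock': np.float64(0.1), 'joints': array([-1.349,  0.478,  0.022,  1.556, -0.011,  1.109, -0.083]), 'qvel': array([-0.   ,  0.   ,  0.   , -0.004, -0.001, -0.   , -0.001]), 'tau': array([ 5.0000e-03, -5.9776e+01,  1.6140e+00, -2.8195e+01,  1.3000e-02,
        5.0000e-03,  0.0000e+00]), 'tcp_pos': array([0.218, 0.638, 0.249]), 'orientation': array([-5.160e-01, -3.099e+00,  3.000e-03]), 'contact_force': array([ 0.108, -0.172,  0.159]), 'moment': array([-0.022,  0.037,  0.029]), 'gripper_force': np.float64(0.0), 'grip_width': np.float64(0.085)}
```

View pics/scene0.png

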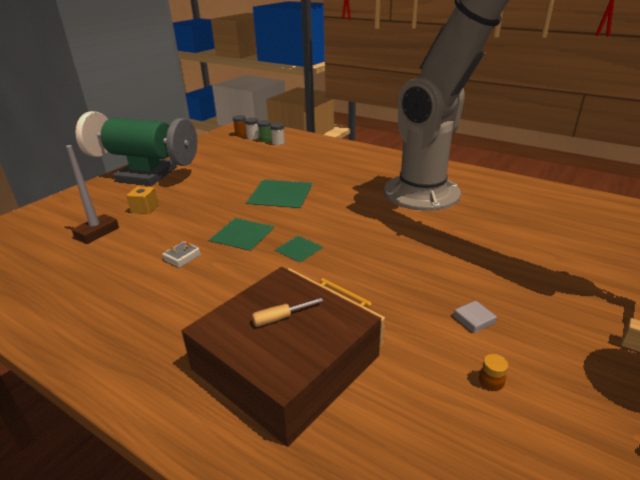

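View pics/top0.png

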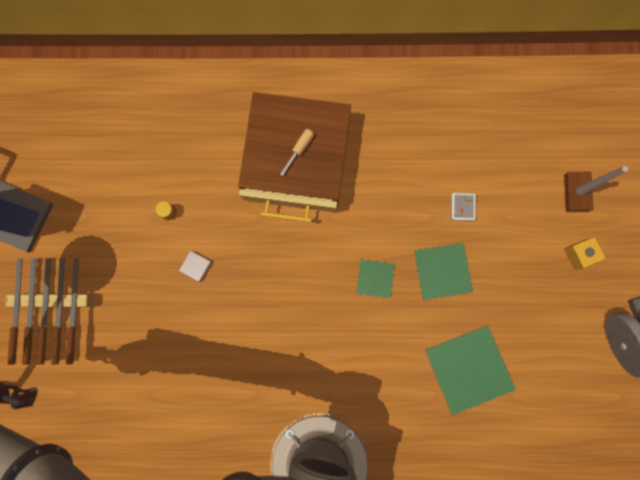

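The top view shows the drawer handle bar from about (262,214) to (314,219). There are three green mats, at (376,279), (443,271) and (470,370), so I'll measure them to see which is 130 mm. I'll crop the mats and the handle enlarged.

Run:
```python
from h import *
f=load('top'); im=f['frame']
hsv=cv2.cvtColor(im,cv2.COLOR_RGB2HSV)
m=cv2.inRange(hsv,(60,80,40),(90,255,200)); n,l,s,c=cv2.connectedComponentsWithStats(m)
for i in range(1,n):
    if s[i,4]>300:
        p=cv2.findContours((l==i).astype('uint8'),0,1)[0][0]
        q=np.array([px(f,*a[0],z=.004)[:2] for a in p],np.float32)
        print(c[i].round(),cv2.minAreaRect(q))
for u,v,z in[(262,214,.057),(314,219,.057),(240,194,.09),(337,206,.09),(253,93,.095),(351,105,.095)]: print(u,v,px(f,u,v,z=z).round(3))
for u,v in [(195,266),(165,210),(464,206)]: print(u,v,px(f,u,v).round(3))
a=cv2.resize(im[180:300,230:510],None,fx=2.8,fy=2.8,interpolation=2); cv2.imwrite('pics/crop1.png',a[...,::-1])
```

```text
262 214 [0.615 0.144 0.057]
314 219 [0.602 0.013 0.057]
240 194 [0.659 0.195 0.09 ]
337 206 [ 0.629 -0.045  0.09 ]
253 93 [0.916 0.166 0.095]
351 105 [ 0.884 -0.08   0.095]
195 266 [0.487 0.317 0.02 ]
165 210 [0.627 0.391 0.048]
464 206 [ 0.641 -0.37   0.023]
```

View pics/crop1.png

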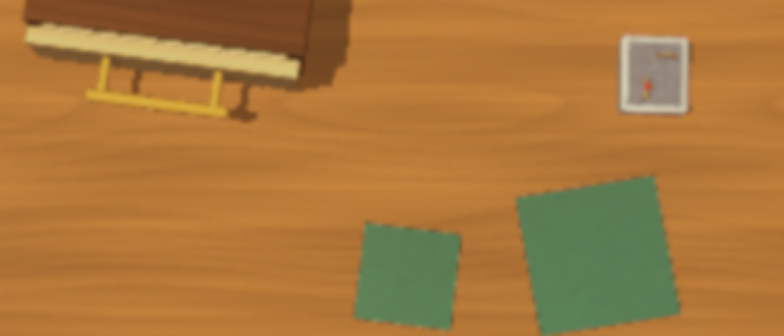

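The crop shows the handle bar running (88,95)–(226,114). The small mat's corners are (366,223),(460,235),(450,328),(355,318), and the middle mat's are (517,197),(655,177),(680,313),(540,334).

Run:
```python
from h import *
f=load('top')
C=lambda a:[(230+u/2.8,180+v/2.8) for u,v in a]
S={'s':C([(366,223),(460,235),(450,328),(355,318)]),'m':C([(517,197),(655,177),(680,313),(540,334)]),'l':[(426,348),(489,326),(515,381),(454,413)]}
for k,a in S.items():
    q=np.array([px(f,*p,z=.004) for p in a]); print(k,q.mean(0).round(3),np.linalg.norm(q-np.roll(q,1,0),axis=1).round(3))
h=np.array([px(f,*p,z=.057) for p in C([(88,95),(226,114)])]); print(h.round(3),h.mean(0).round(3)); d=h[0]-h[1]; print(np.linalg.norm(d),'yaw',np.degrees(np.arctan2(-d[0],d[1])))
def pc(n):
    f=load(n); v,u=np.mgrid[0:480,0:640]; p=cv2.undistortPoints(np.stack([u,v],-1).reshape(-1,1,2).astype(float),f['K'],f['distortion'])[:,0]
    z=f['depth'].reshape(-1); P=np.c_[p*z[:,None],z]@f['world_from_camera'][:3,:3].T+f['world_from_camera'][:3,3]; return P[z>0]
for n in('top','scene'):
    P=pc(n); t=P[(abs(P[:,2]-.095)<.008)&(P[:,0]>.6)&(P[:,0]<.95)&(abs(P[:,1]-.06)<.2)]
    print(n,cv2.minAreaRect(t[:,:2].astype(np.float32)),t[:,2].mean())
from scipy.spatial.transform import Rotation as R
o=r.get_obs(); print(R.from_rotvec(o['orientation']).as_matrix().round(3))
```

```text
s [ 0.456 -0.144  0.004] [0.088 0.087 0.086 0.087]
m [ 0.476 -0.318  0.004] [0.127 0.128 0.126 0.128]
l [ 0.236 -0.379  0.004] [0.171 0.168 0.147 0.172]
[[0.615 0.145 0.057]
 [0.598 0.021 0.057]] [0.606 0.083 0.057]
0.12530536562376451 yaw -7.951841529036597
top ((0.7745300531387329, 0.06154428422451019), (0.25040069222450256, 0.2672330141067505), 82.34953308105469) 0.09382065714329421
scene ((0.7821611166000366, 0.06321248412132263), (0.2531370520591736, 0.24792061746120453), 82.15856170654297) 0.09538929239977194
[[-0.946  0.324 -0.   ]
 [ 0.324  0.946 -0.002]
 [-0.    -0.002 -1.   ]]
```

Three green squares are mats: (376,279) is 87 mm, (443,271) is about 128 mm and (470,370) is about 170 mm. The one at (443,271) fits 130 mm, and the enlarged crop confirms its corners. Its centre is at (0.476,-0.318). Next I turn the wrist to the drawer's yaw.

Emit:
arm_command --rows '[{"fingers": -0.34,"az": 7.16},{"fingers": -0.34,"az": 7.16},{"fingers": -0.34,"az": 7.16},{"fingers": -0.34,"az": 7.16},{"fingers": -0.34,"az": 7.16},{"fingers": -0.34,"az": 7.16},{"fingers": -0.34,"az": 7.16},{"fingers": -0.34,"az": 7.16},{"fingers": -0.34,"az": 7.16},{"fingers": -0.34,"az": 7.16}]'

```text
validation failed for argument at $.ro...
```

Emit:
arm_command --rows '[{"fingers": -0.34,"az": 7.16},{"fingers": -0.34,"x": -0.029,"y": 0.027},{"fingers": -0.34,"x": -0.029,"y": 0.027},{"fingers": -0.34,"x": -0.029,"y": 0.027},{"fingers": -0.34,"x": -0.029,"y": 0.027},{"fingers": -0.34,"x": -0.029,"y": 0.027},{"fingers": -0.34,"x": -0.029,"y": 0.027},{"fingers": -0.34,"x": -0.029,"y": 0.027},{"fingers": -0.34,"x": -0.029,"y": 0.027},{"fingers": -0.34,"x": -0.029,"y": 0.027}]'

```text
validation failed for argument at $.ro...
```

Emit:
arm_command --rows '[{"fingers": -0.34,"x": -0.029,"y": 0.027},{"fingers": -0.34,"x": -0.029,"y": 0.027},{"fingers": -0.34,"x": -0.029,"y": 0.027},{"fingers": -0.34,"x": -0.029,"y": 0.027},{"fingers": -0.34,"x": -0.029,"y": 0.027},{"fingers": -0.34,"x": -0.029,"y": 0.027},{"fingers": -0.34,"x": -0.029,"y": 0.027},{"fingers": -0.34},{"fingers": -0.34}]'

```text
validation failed for argument at $.ro...
```

```bash
cat >> h.py <<'E'
from scipy.spatial.transform import Rotation as R
def go(p,yaw_y=None):
    "shift in tool axes to world point p; turn about tool z to bring y to angle yaw_y deg"
    o=r.get_obs(); M=R.from_rotvec(o['orientation']).as_matrix()
    print('tcp',np.round(o['tcp_pos'],4),'w',round(float(o['grip_width']),4),'y ang',np.degrees(np.arctan2(M[1,1],M[0,1])).round(1),'tilt',M[:,2].round(3),'F',np.round(o['contact_force'],1),'t',o['clock'])
    print('shift',(M.T@(np.array(p)-o['tcp_pos'])).round(4))
E
python3 -c "
from h import *
go([.606,.083,.057])"
```

```text
tcp [0.2185 0.6381 0.2494] w 0.0853 y ang 71.1 tilt [-0.    -0.002 -1.   ] F [ 0.1 -0.2  0.2] t 0.1
shift [-0.5464 -0.3994  0.1932]
```

All three calls were refused, and nothing moved. I'll probe the row format with one full row.

Emit:
arm_command --rows '[{"fingers": -0.34,"x": 0,"y": 0,"z": 0,"ax": 0,"ay": 0,"az": 7.1}]'

```text
clock: 0.18
tcp_pos: [0.2186, 0.6382, 0.2496]
orientation: [-0.706, -3.061, 0.002]
contact_force: [-0.2, -0.4, -0.4]
grip_width: 0.0754
gripper_force: 0.0
```

Every key has to be present.

Emit:
arm_command --rows '[{"fingers": -0.34,"x": 0,"y": 0,"z": 0,"ax": 0,"ay": 0,"az": 7.16},{"fingers": -0.34,"x": 0,"y": 0,"z": 0,"ax": 0,"ay": 0,"az": 7.16},{"fingers": -0.34,"x": 0,"y": 0,"z": 0,"ax": 0,"ay": 0,"az": 7.16},{"fingers": -0.34,"x": 0,"y": 0,"z": 0,"ax": 0,"ay": 0,"az": 7.16},{"fingers": -0.34,"x": 0,"y": 0,"z": 0,"ax": 0,"ay": 0,"az": 7.16},{"fingers": -0.34,"x": 0,"y": 0,"z": 0,"ax": 0,"ay": 0,"az": 7.16},{"fingers": -0.34,"x": 0,"y": 0,"z": 0,"ax": 0,"ay": 0,"az": 7.16},{"fingers": -0.34,"x": 0,"y": 0,"z": 0,"ax": 0,"ay": 0,"az": 7.16},{"fingers": -0.34,"x": 0,"y": 0,"z": 0,"ax": 0,"ay": 0,"az": 7.16},{"fingers": -0.34,"x": 0,"y": 0,"z": 0,"ax": 0,"ay": 0,"az": 7.16}]'

```text
clock: 1.02
tcp_pos: [0.2184, 0.6383, 0.2498]
orientation: [2.37, 2.062, -0.001]
contact_force: [0.3, -0.3, -0.1]
grip_width: 0.0283
gripper_force: 0.0
```

Emit:
arm_command --rows '[{"fingers": -0.34,"x": -0.029,"y": 0.027,"z": 0,"ax": 0,"ay": 0,"az": 0},{"fingers": -0.34,"x": -0.029,"y": 0.027,"z": 0,"ax": 0,"ay": 0,"az": 0},{"fingers": -0.34,"x": -0.029,"y": 0.027,"z": 0,"ax": 0,"ay": 0,"az": 0},{"fingers": -0.34,"x": -0.029,"y": 0.027,"z": 0,"ax": 0,"ay": 0,"az": 0},{"fingers": -0.34,"x": -0.029,"y": 0.027,"z": 0,"ax": 0,"ay": 0,"az": 0},{"fingers": -0.34,"x": -0.029,"y": 0.027,"z": 0,"ax": 0,"ay": 0,"az": 0},{"fingers": -0.34,"x": -0.029,"y": 0.027,"z": 0,"ax": 0,"ay": 0,"az": 0},{"fingers": -0.34,"x": -0.029,"y": 0.027,"z": 0,"ax": 0,"ay": 0,"az": 0},{"fingers": -0.34,"x": -0.029,"y": 0.027,"z": 0,"ax": 0,"ay": 0,"az": 0},{"fingers": -0.34,"x": -0.029,"y": 0.027,"z": 0,"ax": 0,"ay": 0,"az": 0}]'

```text
clock: 1.85
tcp_pos: [0.4484, 0.3136, 0.2501]
orientation: [-2.363, -2.07, 0.001]
contact_force: [0.8, 0.7, -0.3]
grip_width: 0.0279
gripper_force: 0.0
```

Emit:
arm_command --rows '[{"fingers": -0.34,"x": -0.029,"y": 0.027,"z": 0,"ax": 0,"ay": 0,"az": 0},{"fingers": -0.34,"x": -0.029,"y": 0.027,"z": 0,"ax": 0,"ay": 0,"az": 0},{"fingers": -0.34,"x": -0.029,"y": 0.027,"z": 0,"ax": 0,"ay": 0,"az": 0},{"fingers": -0.34,"x": -0.029,"y": 0.027,"z": 0,"ax": 0,"ay": 0,"az": 0},{"fingers": -0.34,"x": -0.029,"y": 0.027,"z": 0,"ax": 0,"ay": 0,"az": 0},{"fingers": -0.34,"x": -0.029,"y": 0.027,"z": 0,"ax": 0,"ay": 0,"az": 0},{"fingers": -0.34,"x": 0,"y": 0,"z": 0.02,"ax": 0,"ay": 0,"az": 0},{"fingers": -0.34,"x": 0,"y": 0,"z": 0.03,"ax": 0,"ay": 0,"az": 0},{"fingers": -0.34,"x": 0,"y": 0,"z": 0.03,"ax": 0,"ay": 0,"az": 0},{"fingers": -0.34,"x": 0,"y": 0,"z": 0,"ax": 0,"ay": 0,"az": 0}]'

```text
clock: 2.68
tcp_pos: [0.5816, 0.1209, 0.1647]
orientation: [-2.361, -2.067, 0.015]
contact_force: [-1.4, 0.1, -0.3]
grip_width: 0.0284
gripper_force: 0.0
```

```bash
python3 -c "
from h import *
go([.606,.083,.057])
f=grab('scene'); a=cv2.resize(f['frame'][200:340,230:430],None,fx=4,fy=4,interpolation=2); cv2.imwrite('pics/s1.png',a[...,::-1])"
```

```text
tcp [0.5816 0.1209 0.1647] w 0.0284 y ang -7.6 tilt [-0.01  -0.003 -1.   ] F [-1.4  0.1 -0.3] t 2.6833
shift [-0.0339  0.0302  0.1076]
```

View pics/s1.png

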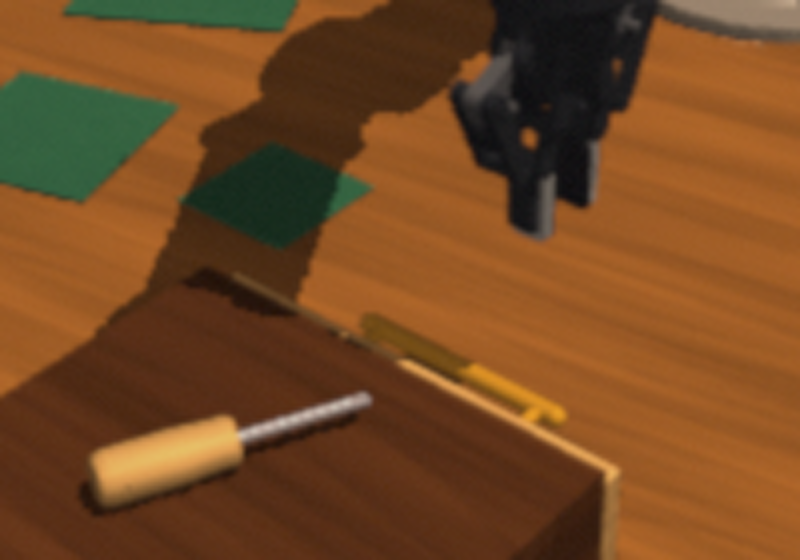

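The crop shows the gripper above and in front of the bar. The bar ends are at scene pixels (321,281) and (371,303). I'll cross-check the handle from this camera.

```bash
python3 -c "
from h import *
f=load('scene')
a=px(f,321.5,280.5,z=.06);b=px(f,370.5,303.5,z=.06);print(a,b,(a+b)/2,np.linalg.norm(a-b))"
```

```text
[0.60462585 0.02759218 0.06      ] [0.61653825 0.15017338 0.06      ] [0.61058205 0.08888278 0.06      ] 0.12315866283422851
```

Emit:
arm_command --rows '[{"fingers": -0.34,"x": -0.034,"y": 0.03,"z": 0,"ax": 0,"ay": 0,"az": 0},{"fingers": -0.34,"x": 0,"y": 0,"z": 0,"ax": 0,"ay": 0,"az": 0},{"fingers": -0.34,"x": 0,"y": 0,"z": 0,"ax": 0,"ay": 0,"az": 0}]'

```text
clock: 2.98
tcp_pos: [0.6106, 0.0844, 0.1726]
orientation: [2.366, 2.063, 0.003]
contact_force: [-0.3, 0.3, 0.7]
grip_width: 0.028
gripper_force: 0.0
```

```bash
python3 -c "
from h import *
go([.606,.083,.057])"
```

```text
tcp [0.6106 0.0844 0.1726] w 0.028 y ang -7.8 tilt [ 0.003 -0.001 -1.   ] F [-0.3  0.3  0.7] t 2.9833
shift [-0.002  -0.0048  0.1156]
```

Emit:
arm_command --rows '[{"fingers": -0.34,"x": 0,"y": -0.002,"z": 0.03,"ax": 0,"ay": 0,"az": 0},{"fingers": -0.34,"x": 0,"y": 0,"z": 0.025,"ax": 0,"ay": 0,"az": 0},{"fingers": -0.34,"x": 0,"y": 0,"z": 0.02,"ax": 0,"ay": 0,"az": 0},{"fingers": -0.34,"x": 0,"y": 0,"z": 0.015,"ax": 0,"ay": 0,"az": 0},{"fingers": -0.34,"x": 0,"y": 0,"z": 0.015,"ax": 0,"ay": 0,"az": 0},{"fingers": -0.34,"x": 0,"y": 0,"z": 0.01,"ax": 0,"ay": 0,"az": 0},{"fingers": -0.34,"x": 0,"y": 0,"z": 0,"ax": 0,"ay": 0,"az": 0},{"fingers": -0.34,"x": 0,"y": 0,"z": 0,"ax": 0,"ay": 0,"az": 0}]'

```text
clock: 3.65
tcp_pos: [0.6083, 0.0884, 0.0571]
orientation: [2.362, 2.07, 0.005]
contact_force: [0.8, -0.3, 0.2]
grip_width: 0.0283
gripper_force: 0.0
```

Emit:
arm_command --grip_force 40 --rows '[{"fingers": -1,"x": 0,"y": 0,"z": 0,"ax": 0,"ay": 0,"az": 0},{"fingers": -1,"x": 0,"y": 0,"z": 0,"ax": 0,"ay": 0,"az": 0},{"fingers": -1,"x": 0,"y": 0,"z": 0,"ax": 0,"ay": 0,"az": 0},{"fingers": -1,"x": 0,"y": 0,"z": 0,"ax": 0,"ay": 0,"az": 0},{"fingers": -1,"x": 0,"y": 0,"z": 0,"ax": 0,"ay": 0,"az": 0}]'

```text
clock: 4.07
tcp_pos: [0.6076, 0.0882, 0.0566]
orientation: [2.363, 2.07, 0.004]
contact_force: [0.9, -0.7, 6.6]
grip_width: 0.0095
gripper_force: 39.0
```

Emit:
arm_command --rows '[{"fingers": -1,"x": 0,"y": -0.01,"z": 0,"ax": 0,"ay": 0,"az": 0},{"fingers": -1,"x": 0,"y": -0.02,"z": 0,"ax": 0,"ay": 0,"az": 0},{"fingers": -1,"x": 0,"y": -0.02,"z": 0,"ax": 0,"ay": 0,"az": 0},{"fingers": -1,"x": 0,"y": -0.02,"z": 0,"ax": 0,"ay": 0,"az": 0},{"fingers": -1,"x": 0,"y": -0.02,"z": 0,"ax": 0,"ay": 0,"az": 0},{"fingers": -1,"x": 0,"y": -0.02,"z": 0,"ax": 0,"ay": 0,"az": 0},{"fingers": -1,"x": 0,"y": -0.02,"z": 0,"ax": 0,"ay": 0,"az": 0},{"fingers": -1,"x": 0,"y": -0.01,"z": 0,"ax": 0,"ay": 0,"az": 0},{"fingers": -1,"x": 0,"y": -0.01,"z": 0,"ax": 0,"ay": 0,"az": 0},{"fingers": -1,"x": 0,"y": 0,"z": 0,"ax": 0,"ay": 0,"az": 0}]'

```text
clock: 4.9
tcp_pos: [0.4569, 0.1085, 0.0566]
orientation: [-2.361, -2.07, -0.003]
contact_force: [-0.9, 2.4, 9.0]
grip_width: 0.0093
gripper_force: 41.0
```

Emit:
arm_command --rows '[{"fingers": -1,"x": 0,"y": -0.008,"z": 0,"ax": 0,"ay": 0,"az": 0},{"fingers": -1,"x": 0,"y": -0.006,"z": 0,"ax": 0,"ay": 0,"az": 0},{"fingers": -1,"x": 0,"y": 0,"z": 0,"ax": 0,"ay": 0,"az": 0},{"fingers": -1,"x": 0,"y": 0,"z": 0,"ax": 0,"ay": 0,"az": 0}]'

```text
clock: 5.23
tcp_pos: [0.4445, 0.1102, 0.0565]
orientation: [-2.362, -2.07, -0.004]
contact_force: [-0.9, 1.3, 12.4]
grip_width: 0.0094
gripper_force: 41.5
```

Emit:
arm_command --rows '[{"fingers": -1,"x": 0,"y": -0.004,"z": 0,"ax": 0,"ay": 0,"az": 0},{"fingers": -1,"x": 0,"y": -0.004,"z": 0,"ax": 0,"ay": 0,"az": 0},{"fingers": -1,"x": 0,"y": 0,"z": 0,"ax": 0,"ay": 0,"az": 0},{"fingers": -1,"x": 0,"y": 0,"z": 0,"ax": 0,"ay": 0,"az": 0}]'

```text
clock: 5.57
tcp_pos: [0.4368, 0.1112, 0.0565]
orientation: [-2.363, -2.07, -0.004]
contact_force: [-0.6, 1.6, 13.8]
grip_width: 0.0092
gripper_force: 41.5
```

Emit:
arm_command --rows '[{"fingers": -1,"x": 0,"y": -0.003,"z": 0,"ax": 0,"ay": 0,"az": 0},{"fingers": -1,"x": 0,"y": -0.002,"z": 0,"ax": 0,"ay": 0,"az": 0},{"fingers": -1,"x": 0,"y": 0,"z": 0,"ax": 0,"ay": 0,"az": 0},{"fingers": -1,"x": 0,"y": 0,"z": 0,"ax": 0,"ay": 0,"az": 0}]'

```text
clock: 5.9
tcp_pos: [0.4329, 0.1118, 0.0565]
orientation: [2.363, 2.069, 0.007]
contact_force: [2.3, 1.2, 10.2]
grip_width: 0.0093
gripper_force: 41.2
```

Emit:
arm_command --rows '[{"fingers": -1,"x": 0,"y": -0.003,"z": 0,"ax": 0,"ay": 0,"az": 0},{"fingers": -1,"x": 0,"y": 0,"z": 0,"ax": 0,"ay": 0,"az": 0},{"fingers": -1,"x": 0,"y": 0,"z": 0,"ax": 0,"ay": 0,"az": 0}]'

```text
clock: 6.15
tcp_pos: [0.4328, 0.1118, 0.0567]
orientation: [2.36, 2.065, 0.013]
contact_force: [10.1, -0.4, -1.2]
grip_width: 0.0097
gripper_force: 40.2
```

The drawer is at its stop, with a 10 N reaction. I release and rise.

Emit:
arm_command --rows '[{"fingers": -0.34,"x": 0,"y": 0.003,"z": 0,"ax": 0,"ay": 0,"az": 0},{"fingers": -0.34,"x": 0,"y": 0,"z": 0,"ax": 0,"ay": 0,"az": 0},{"fingers": -0.34,"x": 0,"y": 0,"z": 0,"ax": 0,"ay": 0,"az": 0},{"fingers": -0.34,"x": 0,"y": 0,"z": -0.02,"ax": 0,"ay": 0,"az": 0},{"fingers": -0.34,"x": 0,"y": 0,"z": -0.03,"ax": 0,"ay": 0,"az": 0},{"fingers": -0.34,"x": 0,"y": 0,"z": -0.04,"ax": 0,"ay": 0,"az": 0},{"fingers": -0.34,"x": 0,"y": 0,"z": -0.04,"ax": 0,"ay": 0,"az": 0},{"fingers": -0.34,"x": 0,"y": 0,"z": -0.04,"ax": 0,"ay": 0,"az": 0},{"fingers": -0.34,"x": 0.04,"y": 0,"z": 0,"ax": 0,"ay": 0,"az": 0},{"fingers": -0.34,"x": 0.04,"y": 0,"z": 0,"ax": 0,"ay": 0,"az": 0}]'

```text
clock: 6.98
tcp_pos: [0.4425, 0.1899, 0.2284]
orientation: [-2.367, -2.063, -0.01]
contact_force: [-0.2, -0.5, -0.2]
grip_width: 0.0281
gripper_force: 0.0
```

Emit:
arm_command --rows '[{"fingers": -0.34,"x": 0.04,"y": 0,"z": 0,"ax": 0,"ay": 0,"az": 0},{"fingers": -0.34,"x": 0.04,"y": 0,"z": 0,"ax": 0,"ay": 0,"az": 0},{"fingers": -0.34,"x": 0.04,"y": 0,"z": 0,"ax": 0,"ay": 0,"az": 0},{"fingers": -0.34,"x": 0,"y": 0,"z": 0,"ax": 0,"ay": 0,"az": 0}]'

```text
clock: 7.32
tcp_pos: [0.4556, 0.3178, 0.2245]
orientation: [-2.351, -2.08, -0.002]
contact_force: [-0.3, 1.2, 0.0]
grip_width: 0.0284
gripper_force: 0.0
```

```bash
python3 -c "
from h import *
g=grab('top'); f=grab('scene')
a=cv2.resize(g['frame'][170:300,220:360],None,fx=2.8,fy=4,interpolation=2)
a=cv2.resize(g['frame'][170:300,230:360],None,fx=3,fy=3,interpolation=2)
b=cv2.resize(f['frame'][210:340,260:390],None,fx=3,fy=3,interpolation=2)
cv2.imwrite('pics/tr.png',np.hstack([a,b])[...,::-1])"
```

```text
(no output)
```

View pics/tr.png

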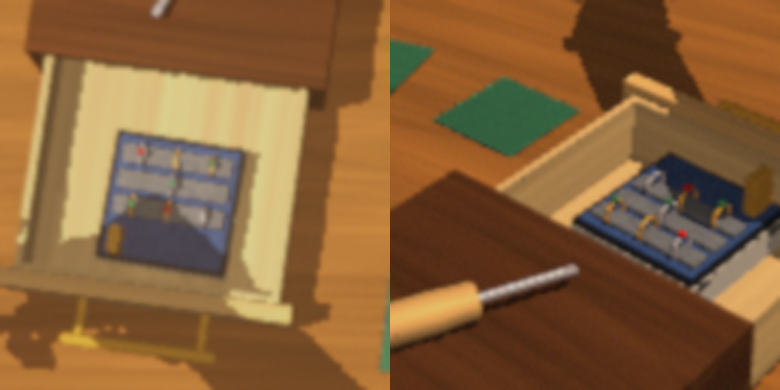

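The left crop (top camera) shows the tray's corners at (120,131),(244,152),(222,274),(97,254), with the tab at about (115,238). In the right crop (scene camera) the tab is at about (760,190), its top edge near y=168.

```bash
python3 -c "
from h import *
f=load('top'); g=load('scene')
q=np.array([px(f,230+u/3,170+v/3,z=.051) for u,v in[(120,131),(244,152),(222,274),(97,254)]])
print(q.round(3),np.linalg.norm(q-np.roll(q,1,0),axis=1).round(3)); c=q.mean(0)
x=(q[0]+q[1]-q[2]-q[3]); a=np.arctan2(x[1],x[0]); y=(q[0]+q[3]-q[1]-q[2]); b=np.arctan2(y[1],y[0]); print(c,np.degrees([a,b]))
a=(a+b-np.pi/2)/2
print('tab from tray',c[:2]+[np.cos(a)*-.04-np.sin(a)*.038,np.sin(a)*-.04+np.cos(a)*.038])
print('tab top',px(f,230+115/3,170+238/3,z=.08),px(g,260+(760-390)/3,210+190/3,z=.070),px(g,260+(760-390)/3,210+190/3))
h=[px(f,230+u/3,170+v/3,z=.057) for u,v in[(60,339),(213,358)]]; print('handle',np.mean(h,0))
go([*(c[:2]+[np.cos(a)*-.04-np.sin(a)*.038,np.sin(a)*-.04+np.cos(a)*.038]),.072])
"
```

```text
[[0.617 0.124 0.051]
 [0.599 0.02  0.051]
 [0.496 0.037 0.051]
 [0.513 0.142 0.051]] [0.106 0.106 0.104 0.106]
[0.55604473 0.08077925 0.051     ] [-9.79929791 80.59032109]
tab from tray [0.52294556 0.12492044]
tab top [0.52287551 0.1239045  0.08      ] [0.52687433 0.1322492  0.07      ] [0.52972586 0.13356857 0.07229419]
handle [0.43372104 0.10747866 0.057     ]
tcp [0.4563 0.31   0.2242] w 0.0282 y ang -7.4 tilt [-0.002 -0.002 -1.   ] F [ 0.8 -0.4  0.1] t 7.4167
shift [-0.1746  0.0902  0.1524]
```

Emit:
arm_command --rows '[{"fingers": -0.06,"x": 0,"y": 0,"z": 0,"ax": 0,"ay": 0,"az": -7.16},{"fingers": -0.06,"x": 0,"y": 0,"z": 0,"ax": 0,"ay": 0,"az": -7.16},{"fingers": -0.06,"x": 0,"y": 0,"z": 0,"ax": 0,"ay": 0,"az": -7.16},{"fingers": -0.06,"x": 0,"y": 0,"z": 0,"ax": 0,"ay": 0,"az": -7.16},{"fingers": -0.06,"x": 0,"y": 0,"z": 0,"ax": 0,"ay": 0,"az": -7.16},{"fingers": -0.06,"x": 0,"y": 0,"z": 0,"ax": 0,"ay": 0,"az": -7.16},{"fingers": -0.06,"x": 0,"y": 0,"z": 0,"ax": 0,"ay": 0,"az": -7.16},{"fingers": -0.06,"x": 0,"y": 0,"z": 0,"ax": 0,"ay": 0,"az": -7.16},{"fingers": -0.06,"x": 0,"y": 0,"z": 0,"ax": 0,"ay": 0,"az": -7.16},{"fingers": -0.06,"x": 0,"y": 0,"z": 0,"ax": 0,"ay": 0,"az": -7.16}]'

```text
clock: 8.25
tcp_pos: [0.4572, 0.3063, 0.2249]
orientation: [-0.701, -3.062, 0.003]
contact_force: [0.1, -0.6, -0.2]
grip_width: 0.04
gripper_force: 0.0
```

Emit:
arm_command --rows '[{"fingers": -0.06,"x": 0,"y": 0,"z": 0,"ax": 0,"ay": 0,"az": -7.16},{"fingers": -0.06,"x": 0,"y": 0,"z": 0,"ax": 0,"ay": 0,"az": -7.16},{"fingers": -0.06,"x": 0,"y": 0,"z": 0,"ax": 0,"ay": 0,"az": -1.8},{"fingers": -0.06,"x": -0.016,"y": -0.028,"z": 0.01,"ax": 0,"ay": 0,"az": 0},{"fingers": -0.06,"x": -0.016,"y": -0.028,"z": 0.01,"ax": 0,"ay": 0,"az": 0},{"fingers": -0.06,"x": -0.016,"y": -0.028,"z": 0.01,"ax": 0,"ay": 0,"az": 0},{"fingers": -0.06,"x": -0.016,"y": -0.028,"z": 0.01,"ax": 0,"ay": 0,"az": 0},{"fingers": -0.06,"x": -0.016,"y": -0.028,"z": 0.01,"ax": 0,"ay": 0,"az": 0},{"fingers": -0.06,"x": 0,"y": 0,"z": 0,"ax": 0,"ay": 0,"az": 0},{"fingers": -0.06,"x": 0,"y": 0,"z": 0,"ax": 0,"ay": 0,"az": 0}]'

```text
clock: 9.08
tcp_pos: [0.5117, 0.1529, 0.1746]
orientation: [-0.281, -3.127, 0.004]
contact_force: [-0.3, 0.2, -0.7]
grip_width: 0.0404
gripper_force: 0.0
```

```bash
python3 -c "
from h import *
go([.524,.127,.076])"
```

```text
tcp [0.5117 0.1529 0.1746] w 0.0404 y ang 79.7 tilt [-0.002 -0.002 -1.   ] F [-0.3  0.2 -0.7] t 9.0833
shift [-0.0169 -0.023   0.0986]
```

Next I move over the tab, stop just above it, and check the alignment.

Emit:
arm_command --rows '[{"fingers": -0.06,"x": -0.017,"y": -0.023,"z": 0.02,"ax": 0,"ay": 0,"az": 0},{"fingers": -0.06,"x": 0,"y": 0,"z": 0.025,"ax": 0,"ay": 0,"az": 0},{"fingers": -0.06,"x": 0,"y": 0,"z": 0.01,"ax": 0,"ay": 0,"az": 0},{"fingers": -0.06,"x": 0,"y": 0,"z": 0,"ax": 0,"ay": 0,"az": 0},{"fingers": -0.06,"x": 0,"y": 0,"z": 0,"ax": 0,"ay": 0,"az": 0}]'

```text
clock: 9.5
tcp_pos: [0.5244, 0.1327, 0.1203]
orientation: [-0.268, -3.129, 0.0]
contact_force: [-0.2, 1.0, 0.3]
grip_width: 0.0401
gripper_force: 0.0
```

```bash
python3 -c "
from h import *
go([.524,.127,.076])
f=grab('scene')
b=cv2.resize(f['frame'][200:310,320:450],None,fx=5,fy=5,interpolation=2)
cv2.imwrite('pics/tr2.png',b[...,::-1])"
```

```text
tcp [0.5244 0.1327 0.1203] w 0.0401 y ang 80.2 tilt [-0.002  0.    -1.   ] F [-0.2  1.   0.3] t 9.5
shift [-0.0007 -0.0057  0.0443]
```

View pics/tr2.png

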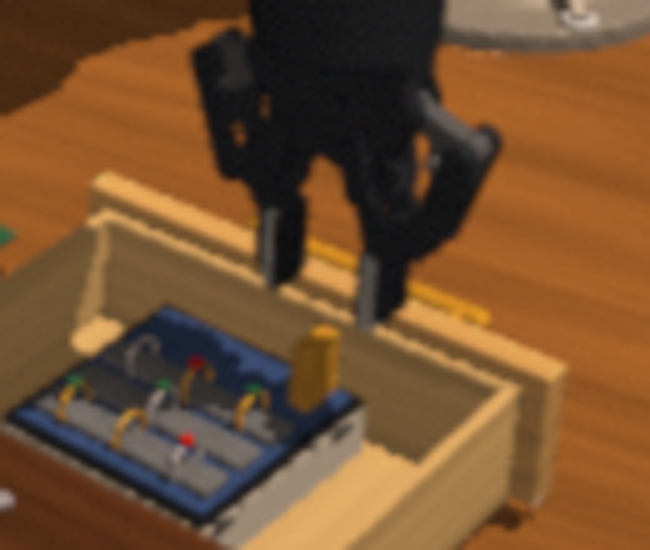

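The crop shows the fingertips at about (280,285) and (380,325) straddling the line above the tab, whose top is centred at about (316,333). I'll compare the projections.

```bash
python3 -c "
from h import *
f=load('scene'); T=np.linalg.inv(f['world_from_camera'])
P=np.array([[.5244,.1327,.1203-.017],[.524,.127,.082],[.5244,.1327,.082]])
q=cv2.projectPoints(P,cv2.Rodrigues(T[:3,:3])[0],T[:3,3],f['K'],f['distortion'])[0][:,0]; print((q-[320,200])*5)
print(px(f,320+316/5,200+333/5,z=.082))
print(px(f,320+329/5,200+303/5,z=.1035))
go([.524,.127,.076])"
```

```text
[[324.26986688 298.8717817 ]
 [309.93313817 336.19779203]
 [321.71288501 340.81590179]]
[0.52061354 0.12812043 0.082     ]
[0.52633124 0.13582753 0.1035    ]
tcp [0.5251 0.1329 0.121 ] w 0.0404 y ang 80.2 tilt [ 0.     0.001 -1.   ] F [0.5 0.5 0.3] t 9.55
shift [ 0.0001 -0.006   0.045 ]
```

Emit:
arm_command --rows '[{"fingers": -0.06,"x": 0.002,"y": -0.007,"z": 0,"ax": 0,"ay": 0,"az": 0},{"fingers": -0.06,"x": 0,"y": 0,"z": 0.01,"ax": 0,"ay": 0,"az": 0},{"fingers": -0.06,"x": 0,"y": 0,"z": 0.01,"ax": 0,"ay": 0,"az": 0},{"fingers": -0.06,"x": 0,"y": 0,"z": 0.01,"ax": 0,"ay": 0,"az": 0},{"fingers": -0.06,"x": 0,"y": 0,"z": 0.01,"ax": 0,"ay": 0,"az": 0},{"fingers": -0.06,"x": 0,"y": 0,"z": 0.005,"ax": 0,"ay": 0,"az": 0},{"fingers": -0.06,"x": 0,"y": 0,"z": 0,"ax": 0,"ay": 0,"az": 0},{"fingers": -0.06,"x": 0,"y": 0,"z": 0,"ax": 0,"ay": 0,"az": 0}]'

```text
clock: 10.22
tcp_pos: [0.5219, 0.125, 0.0747]
orientation: [-0.27, -3.129, 0.001]
contact_force: [0.3, -0.5, 0.2]
grip_width: 0.0404
gripper_force: 0.0
```

```bash
python3 -c "
from h import *
go([.5225,.126,.076])"
```

```text
tcp [0.5219 0.125  0.0747] w 0.0404 y ang 80.1 tilt [-0.001 -0.    -1.   ] F [ 0.3 -0.5  0.2] t 10.2167
shift [-0.0005  0.0011 -0.0013]
```

Emit:
arm_command --grip_force 60 --rows '[{"fingers": -1,"x": 0,"y": 0,"z": 0,"ax": 0,"ay": 0,"az": 0},{"fingers": -1,"x": 0,"y": 0,"z": 0,"ax": 0,"ay": 0,"az": 0},{"fingers": -1,"x": 0,"y": 0,"z": 0,"ax": 0,"ay": 0,"az": 0},{"fingers": -1,"x": 0,"y": 0,"z": 0,"ax": 0,"ay": 0,"az": 0},{"fingers": -1,"x": 0,"y": 0,"z": 0,"ax": 0,"ay": 0,"az": 0},{"fingers": -1,"x": 0,"y": 0,"z": 0,"ax": 0,"ay": 0,"az": 0}]'

```text
clock: 10.72
tcp_pos: [0.5227, 0.1258, 0.0759]
orientation: [0.269, 3.129, 0.002]
contact_force: [-0.0, 2.6, 4.4]
grip_width: 0.0088
gripper_force: 59.1
```

Emit:
arm_command --rows '[{"fingers": -1,"x": -0.0003,"y": -0.0003,"z": -0.0016,"ax": -0.5,"ay": 0.5,"az": 0},{"fingers": -1,"x": -0.0003,"y": -0.0003,"z": -0.0016,"ax": -0.5,"ay": 0.5,"az": 0},{"fingers": -1,"x": -0.0003,"y": -0.0003,"z": -0.0016,"ax": -0.5,"ay": 0.5,"az": 0},{"fingers": -1,"x": -0.0003,"y": -0.0003,"z": -0.0016,"ax": -0.5,"ay": 0.5,"az": 0},{"fingers": -1,"x": -0.0003,"y": -0.0003,"z": -0.0016,"ax": -0.5,"ay": 0.5,"az": 0},{"fingers": -1,"x": -0.0003,"y": -0.0003,"z": -0.0016,"ax": -0.5,"ay": 0.5,"az": 0},{"fingers": -1,"x": -0.0003,"y": -0.0003,"z": -0.0016,"ax": -0.5,"ay": 0.5,"az": 0},{"fingers": -1,"x": -0.0003,"y": -0.0003,"z": -0.0016,"ax": -0.5,"ay": 0.5,"az": 0},{"fingers": -1,"x": -0.0003,"y": -0.0003,"z": -0.0016,"ax": -0.5,"ay": 0.5,"az": 0},{"fingers": -1,"x": -0.0003,"y": -0.0003,"z": -0.0016,"ax": -0.5,"ay": 0.5,"az": 0}]'

```text
clock: 11.55
tcp_pos: [0.5249, 0.1205, 0.0911]
orientation: [-0.264, -3.046, -0.146]
contact_force: [-0.7, 2.9, 1.2]
grip_width: 0.0087
gripper_force: 58.6
```

Emit:
arm_command --rows '[{"fingers": -1,"x": 0,"y": 0,"z": 0,"ax": 0,"ay": 0,"az": 0},{"fingers": -1,"x": 0,"y": 0,"z": 0,"ax": 0,"ay": 0,"az": 0},{"fingers": -1,"x": 0,"y": 0,"z": 0,"ax": 0,"ay": 0,"az": 0}]'

```text
clock: 11.8
tcp_pos: [0.5253, 0.121, 0.0911]
orientation: [-0.263, -3.048, -0.145]
contact_force: [-0.0, 2.7, 1.8]
grip_width: 0.0087
gripper_force: 58.8
```

```bash
python3 -c "
from h import *
go([.5225,.126,.092])
f=grab('scene')
b=cv2.resize(f['frame'][200:310,320:450],None,fx=5,fy=5,interpolation=2)
cv2.imwrite('pics/peel.png',b[...,::-1])"
```

```text
tcp [0.5253 0.121  0.0911] w 0.0087 y ang 79.9 tilt [-0.07   0.101 -0.992] F [-0.   2.7  1.8] t 11.8
shift [ 0.0037  0.0045 -0.0002]
```

View pics/peel.png

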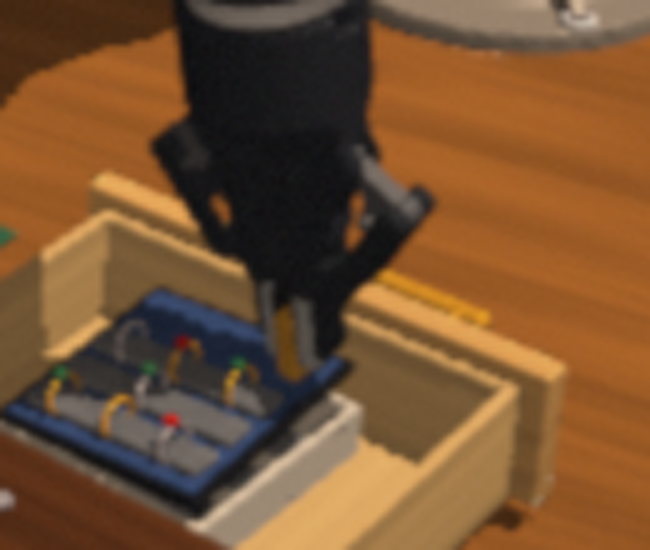

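The crop shows the tray slanting. The tab corner at (350,368) is well above the white rim at (360,405), the far corner at about (5,412) is still down, and the white tray is flat. I'll check the slant with depth.

```bash
python3 -c "
from h import *
f=load('scene')
for n,(u,v) in dict(tab=(338,366),right_front=(160,297),back_left=(203,488),far=(12,412),whiterim=(348,410)).items(): print(n,px(f,320+u/5,200+v/5).round(4))"
```

```text
tab [0.5204 0.139  0.0689]
right_front [0.5046 0.0435 0.0606]
back_left [0.6111 0.125  0.0602]
far [0.6    0.0266 0.0516]
whiterim [0.5169 0.1435 0.0452]
```

Measured: the tab corner is 18 mm up and the far corner is at its seat. Next I lift straight up, slowly.

Emit:
arm_command --rows '[{"fingers": -1,"x": 0.0002,"y": 0.0002,"z": -0.002,"ax": 0,"ay": 0,"az": 0},{"fingers": -1,"x": 0.0002,"y": 0.0002,"z": -0.002,"ax": 0,"ay": 0,"az": 0},{"fingers": -1,"x": 0.0002,"y": 0.0002,"z": -0.002,"ax": 0,"ay": 0,"az": 0},{"fingers": -1,"x": 0.0002,"y": 0.0002,"z": -0.002,"ax": 0,"ay": 0,"az": 0},{"fingers": -1,"x": 0.0002,"y": 0.0002,"z": -0.002,"ax": 0,"ay": 0,"az": 0},{"fingers": -1,"x": 0.0002,"y": 0.0002,"z": -0.002,"ax": 0,"ay": 0,"az": 0},{"fingers": -1,"x": 0.0005,"y": 0.0005,"z": -0.005,"ax": 0,"ay": 0,"az": 0},{"fingers": -1,"x": 0.0005,"y": 0.0005,"z": -0.005,"ax": 0,"ay": 0,"az": 0},{"fingers": -1,"x": 0.0008,"y": 0.0008,"z": -0.01,"ax": 0,"ay": 0,"az": 0},{"fingers": -1,"x": 0.0008,"y": 0.0008,"z": -0.01,"ax": 0,"ay": 0,"az": 0}]'

```text
clock: 12.68
tcp_pos: [0.5248, 0.121, 0.1342]
orientation: [-0.263, -3.047, -0.144]
contact_force: [-0.1, -0.2, -1.9]
grip_width: 0.0087
gripper_force: 58.6
```

Emit:
arm_command --rows '[{"fingers": -1,"x": 0.0017,"y": 0.0017,"z": -0.02,"ax": 0,"ay": 0,"az": 0},{"fingers": -1,"x": 0.0017,"y": 0.0017,"z": -0.02,"ax": 0,"ay": 0,"az": 0},{"fingers": -1,"x": 0.0017,"y": 0.0017,"z": -0.02,"ax": 0,"ay": 0,"az": 0},{"fingers": -1,"x": 0.001,"y": 0.001,"z": -0.01,"ax": 2.5,"ay": -2.5,"az": 0},{"fingers": -1,"x": 0,"y": 0,"z": 0,"ax": 2.5,"ay": -2.5,"az": 0},{"fingers": -1,"x": 0,"y": 0,"z": 0,"ax": 0,"ay": 0,"az": 0},{"fingers": -1,"x": 0,"y": 0,"z": 0,"ax": 0,"ay": 0,"az": 0}]'

```text
clock: 13.27
tcp_pos: [0.5245, 0.122, 0.2047]
orientation: [-0.267, -3.13, -0.003]
contact_force: [0.3, 0.1, -0.2]
grip_width: 0.009
gripper_force: 58.7
```

```bash
python3 -c "
from h import *
go([.5225,.126,.092])
o=r.get_obs(); print(o['joints'].round(2))
f=grab('scene')
cv2.imwrite('pics/lift.png',f['frame'][100:400,180:560][...,::-1])"
```

```text
tcp [0.5245 0.122  0.2047] w 0.009 y ang 80.2 tilt [-0.     0.002 -1.   ] F [ 0.3  0.1 -0.2] t 13.2667
shift [0.0025 0.0034 0.1127]
[-0.53  0.31  0.22  1.94 -0.09  0.9   1.14]
```

View pics/lift.png

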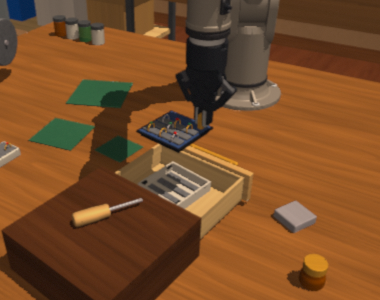

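The crop shows the black tray lifted clear at (175,128) and the white tray down in the drawer at (178,185). The bystanders are unmoved. Next I carry it to the mat.

Emit:
arm_command --rows '[{"fingers": -1,"x": 0.001,"y": -0.015,"z": 0,"ax": 0,"ay": 0,"az": 0},{"fingers": -1,"x": 0.001,"y": -0.025,"z": 0.001,"ax": 0,"ay": 0,"az": 0},{"fingers": -1,"x": 0.001,"y": -0.025,"z": 0.001,"ax": 0,"ay": 0,"az": 0},{"fingers": -1,"x": 0.001,"y": -0.025,"z": 0.001,"ax": 0,"ay": 0,"az": 0},{"fingers": -1,"x": 0.001,"y": -0.025,"z": 0.001,"ax": 0,"ay": 0,"az": 0},{"fingers": -1,"x": 0.001,"y": -0.025,"z": 0.001,"ax": 0,"ay": 0,"az": 0},{"fingers": -1,"x": 0.001,"y": -0.025,"z": 0.001,"ax": 0,"ay": 0,"az": 0},{"fingers": -1,"x": 0.001,"y": -0.025,"z": 0.001,"ax": 0,"ay": 0,"az": 0},{"fingers": -1,"x": 0.001,"y": -0.025,"z": 0.001,"ax": 0,"ay": 0,"az": 0},{"fingers": -1,"x": 0.001,"y": -0.025,"z": 0.001,"ax": 0,"ay": 0,"az": 0}]'

```text
clock: 14.15
tcp_pos: [0.4725, -0.1165, 0.1945]
orientation: [-0.274, -3.128, -0.001]
contact_force: [-0.3, 0.1, -0.5]
grip_width: 0.0089
gripper_force: 58.7
```

Emit:
arm_command --rows '[{"fingers": -1,"x": 0.001,"y": -0.025,"z": 0.002,"ax": 0,"ay": 0,"az": 0},{"fingers": -1,"x": 0.001,"y": -0.025,"z": 0.002,"ax": 0,"ay": 0,"az": 0},{"fingers": -1,"x": 0.001,"y": -0.025,"z": 0.002,"ax": 0,"ay": 0,"az": 0},{"fingers": -1,"x": 0,"y": -0.025,"z": 0.003,"ax": 0,"ay": 0,"az": 0},{"fingers": -1,"x": 0,"y": -0.025,"z": 0.003,"ax": 0,"ay": 0,"az": 0},{"fingers": -1,"x": 0,"y": -0.025,"z": 0.003,"ax": 0,"ay": 0,"az": 0},{"fingers": -1,"x": 0,"y": -0.012,"z": 0.002,"ax": 0,"ay": 0,"az": 0},{"fingers": -1,"x": 0,"y": 0,"z": 0,"ax": 0,"ay": 0,"az": 0},{"fingers": -1,"x": 0,"y": 0,"z": 0,"ax": 0,"ay": 0,"az": 0},{"fingers": -1,"x": 0,"y": 0,"z": 0,"ax": 0,"ay": 0,"az": 0}]'

```text
clock: 14.98
tcp_pos: [0.4427, -0.2725, 0.1777]
orientation: [-0.271, -3.129, -0.002]
contact_force: [0.3, 1.3, -1.3]
grip_width: 0.0087
gripper_force: 58.7
```

Emit:
arm_command --rows '[{"fingers": -1,"x": 0,"y": 0,"z": 0,"ax": 0,"ay": 0,"az": 0},{"fingers": -1,"x": 0,"y": 0,"z": 0,"ax": 0,"ay": 0,"az": 0},{"fingers": -1,"x": 0,"y": 0,"z": 0,"ax": 0,"ay": 0,"az": 0}]'

```text
clock: 15.23
tcp_pos: [0.4435, -0.272, 0.178]
orientation: [0.268, 3.13, 0.001]
contact_force: [0.1, 0.3, -2.3]
grip_width: 0.0092
gripper_force: 58.7
```

```bash
python3 -c "
from h import *
go([.443,-.274,.178])
g=grab('top'); f=grab('scene')
a=cv2.resize(g['frame'][150:330,240:520],(400,257)); b=cv2.resize(f['frame'][150:350,180:400],(400,364))
cv2.imwrite('pics/end.png',np.hstack([cv2.copyMakeBorder(a,0,107,0,0,0),b])[...,::-1])"
```

```text
tcp [ 0.4435 -0.272   0.178 ] w 0.0092 y ang 80.2 tilt [ 0.  0. -1.] F [ 0.1  0.3 -2.3] t 15.2333
shift [ 0.0002 -0.0021 -0.    ]
```

View pics/end.png

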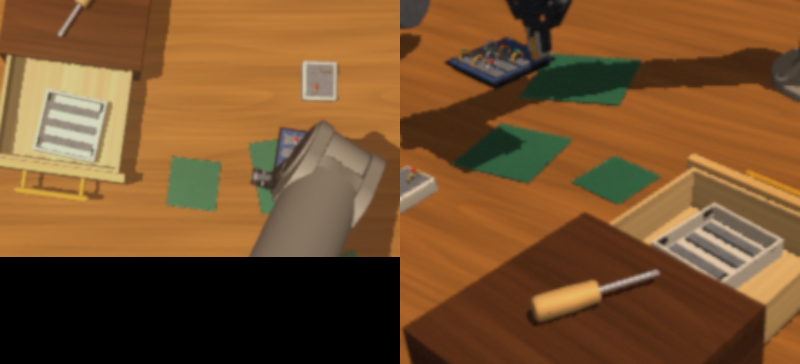

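The tray is held level over the 130 mm mat, visible at (290,150) in the top crop. The drawer is open and the white tray is down. I'm handing in.

```bash
python3 -c "
from h import *
print(r.hand_in())"
```

```text
the job is handed in; nothing more can be done
None
```

The job is handed in with the drawer out at its stop and the black ring tray peeled off corner first and held level about 15 cm above the middle of the 130 mm mat; the white tray and bystanders looked in place in the last pictures, and no verdict was returned.

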